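# Index the measuring head to the sample disc

## Task

Hook a fingertip through the pull ring of the measuring stand and lift it to draw the spring index pin, swing the arm just one hole so that the measuring head comes over the flat round disc (not over the hollow cup on the other side), then lower the ring and let the pin spring fully home in that hole. Hook the ring gently from below, never pinch it in the gripper, and leave the disc, the cup and the things lying around where they are. Finish with the hand clear.

Things in the scene. Friction and masses are not known exactly. Their poses are not given: they have to be found in the camera images.
- stand: Fixed measuring stand: grey base 320 x 260 x 18 mm. Origin on the table under the vertical pivot axis, z up, +x roughly away from the robot. The arm (bar 30 mm wide, 67 to 81 mm high; hub at the pivot 48 mm across, 92 mm high) lies along x when at 0: ring and pin at its -x end, head at its +x end. On the +x side are three seats 120 mm from the pivot at -30, 0, +30 deg; disc and cup sit on the outer two.
- swing_arm (a joint): Angle of the arm about the stand's z axis, rad, counter-clockwise seen from above; 0 in the middle hole, where it starts (play +-0.02); one hole is 0.524 (30 deg) either way. Light friction (about 1 N at the ring): it stays where it is left. Locked while the pin is in a hole. Stops at +-1.12.
- index_pin (a joint): Rise of the spring pin, m: 0 home in a hole, clear of the plate above about 0.012, end stop at 0.032. The spring pushes it down with 5 N at 0, 8 N at 0.025. Let down between holes it rests on the plate at about 0.012 and clicks in once within some 3 mm of a hole. Ring, stem and pin are one rigid piece that only slides vertically in the arm's end.
- ring_centre (a point): Centre of the steel pull ring on the pin: inside 54 mm, bar 7 mm thick. Centre 154 mm above the table (pin home), 105 mm from the pivot. The ring leans 30 deg, its top towards the pivot, its foot on the pin: its hole looks outward (to the robot) and 30 deg up. Closed fingers tilted about 45 deg go through it, pointing down and to the pivot. Below it a bushing 22 mm across reaches 100 mm.
- head_aperture (a point): Centre of the black opening under the measuring head (white cylinder 52 mm across, 72 to 142 mm high, grey cap to 152), 66 mm above the table, at the arm's other end: 120 mm from the pivot, opposite the ring, and it swings opposite to the ring.
- sample_disc: Flat solid white disc, 40 mm across, 8 mm thick, loose on one of the two outer seats (top of seat 21 mm above the table); origin at the centre of its underside. The head has to come over this one.
- light_trap: Hollow white cup, 38 mm across, 34 mm high, open at the top, loose on the other outer seat (the middle seat has a fixed square tile); origin at the centre of its underside.
- chip_stack: Loose stack of plastic sample chips, 60 x 42 x 19 mm, beside the stand; origin under its centre. Leave alone.
- loupe: Loose black loupe, 42 mm across, 40 mm high, beside the stand; origin under its centre. Leave alone.
- pigment_jar: Loose jar, 52 mm across, 62 mm high, beside the stand; origin under its centre. Leave alone.
- calculator: Loose desk calculator, 130 x 78 x 15 mm; origin under its centre. Leave alone.
- mug: Loose white mug, 80 mm across, 92 mm high; origin under its centre. Leave alone.
- swatch_fan: Loose fan of colour swatches, 140 x 45 x 16 mm; origin under its centre. Leave alone.
- middle_hole (a point): Mouth of the middle hole of the index plate (110 x 260 x 12 mm, top 60 mm above the table, on the stand's -x side). Five 13 mm through holes lie on a 120 mm radius about the pivot, 30 deg apart, this one in the middle: the pin is in it at the start.

How it is judged:
On the way, in this order (a step that is already met when the one before it is completed fails the run):
1. the pin is drawn clear of the first hole by a finger in the ring (value of joint index_pin above 0.011 m and value of joint swing_arm between -0.3 and 0.3 rad and contact force between the fingers and index_pin above 1 N), for 0.1 s.
2. the arm is swung until the head is over the disc (horizontal distance between head_aperture and sample_disc below 0.012 m), for 0.1 s.
3. the pin is home in the new hole (value of joint index_pin below 0.002 m and horizontal distance between head_aperture and sample_disc below 0.01 m), for 0.2 s.
At the end, for the whole second after the job is handed in: The arm is one hole (0.524 rad, within 0.045) from where it started, on the side that puts the head's opening within 10 mm (seen from above) of the disc's centre; the pin is within 2 mm of fully home; the arm is at rest; disc and cup within 6 mm of where they were (all of step 3 and (value of joint swing_arm between 0.48 and 0.57 rad or value of joint swing_arm between -0.57 and -0.48 rad) and linear speed of swing_arm below 0.02 m/s and distance of each of sample_disc, light_trap from where it was at the start of the episode below 0.006 m); the robot touches nothing.
It fails at once if the arm is swung past the next hole (value of joint swing_arm above 0.8 rad or value of joint swing_arm below -0.8 rad).
It fails at once if the ring is pinched or wrenched (more than 32 N between the fingers and the ring) (contact force between the fingers and index_pin above 32 N).
It fails at once if the disc or the cup is lifted or shifted by more than 10 mm (distance of any of sample_disc, light_trap from where it was at the start of the episode above 0.01 m).
It fails at once if a bystander is shifted by more than 20 mm (distance of any of chip_stack, loupe, pigment_jar, calculator, mug, swatch_fan from where it was at the start of the episode above 0.02 m).
It also fails if it takes over 38 s, if anything falls off the work surface, if the arm or the gripper's body presses on something with over 40 N, if the wrist force passes 120 N, or if a joint passes its speed limit or range.

## Robot

A 6-joint arm with a two-finger parallel gripper is mounted at the origin on the work surface. World frame = base frame: x ahead of the robot, y to its left, z up, the work surface at z = 0. Lengths are in m, angles in rad, forces in N, time in s.
With the tool pointing down it reaches from about 0.35 to 0.875 m from the base axis. Payload 15.5 kg.
Tool frame: the origin (TCP) lies midway between the tips of the shut fingers; the grasp point (between the pads) lies 19 mm behind it (ctrl.tcp_to_grasp is the distance from the TCP to the grasp point, in m); z points along the fingers, y is the line along which they close (so a half turn about z gives the same grasp; the last joint's range is limited). The gripper opens to 85 mm and grips with 20 to 120 N. Pads are 22 mm wide; open, the fingers measure 114 mm over their backs; the gripper's body (76 mm by 85 mm) begins 54 mm behind the grasp point. The pads swing forward as they close: fully open they stand 13 mm farther back than shut.
Start: joints at [-1.417, 0.494, 1.345, -0, 1.302, -0.096], TCP at [0.155, -0.606, 0.231] pointing down, gripper open.
Joint ranges: [-2.91, 2.91], [-0.82, 2.16], [0.22, 2.67], [-1.22, 4.37], [0.12, 2.79], [-3.08, 3.08]. Speed limits (rad/s): [1.89, 1.89, 2.57, 3.01, 3.01, 3.01].

## Interface

Orientations are given as a unit quaternion [x, y, z, w].
In Python, from cell import ctrl gives the robot as it stands. The module is installed in compiled form; this text tells all that it offers.
- The arm moves only by the tool arm_command, never from a script. Its argument "deltas" is a list of rows, each an object of numbers: "tx", "ty", "tz": the shift along the world's x, y, z in mm; "twist": the turn about the world's z in rad. A call has 1 to 8 rows; each row shifts and turns the commanded pose from where the row before left it; what a row does not reach is not made up. A row lasts 1/10 s, in which the tool goes at most 50 mm and 8.59 degrees, less where a joint would pass 70% of its speed; a pose out of reach is approached as far as the arm can. A call with a gripper value outside its range is refused whole. "fingers" is the closure in counts, from 0 (fully open) to 255 (shut), set as the call begins (left out, the last holds). The fingers move at their own pace and stop on an object; "newtons" is the grip in N (left out, the last holds). Time passes only in rows, so rows that do not move let the fingers close. It gives the time, the measured TCP pose, the force, the opening and the grip force at its end, in the units of the state.
- ctrl.get_state(): the state, without advancing time (a new reading comes with each control period).
- ctrl.grab_frame(name): name is "scene" or "side" or "wrist"; returns a dict with "color" (420x560x3 uint8, red, green, blue), "fx", "fy", "cx", "cy" (pixels), "R" (3x3) and "t" (3): a world point X has camera coordinates R X + t; the wrist camera has in their place "mount" (4x4, takes a point from camera to tool coordinates, whose origin is the TCP and whose axes are the flange's). Camera axes: x right, y down, z forward; pixel columns grow to the right and rows downward; lengths in m; the calibration is good to about 2 mm. The wrist camera is an equidistant fisheye: a pixel r from the principal point sees the ray r / f radians off the axis. A picture is of the moment at which its call begins: read the wrist's pose just before it. There is no depth.
- ctrl.hand_in(): hands the job in; it is judged then, once.
The state is a dict: "t": time; "qpos": joint angles; "joint_vel": joint speeds; "tau": joint torques, N m; "ee_pos": TCP position; "ee_rot": TCP orientation; "force": force on the tool from outside, world axes, zero at the start; "ft_torque": the same for the moment, N m; "gripper_width": finger opening in m; "grasp_force": force on a finger pad.
Only numpy, scipy, OpenCV 4.12 (cv2) and the standard library are available. Lean on these libraries where they do the work, as an engineer would, in place of code of your own. Each camera call takes 0.05 s, during which the arm holds its last target. There are 200 camera calls.

## Working session

There is one attempt and no reset: what is moved stays moved. The work goes in short steps, Python scripts to look and compute and a tool call to move; the robot and the scene stay as the last step left them, time stands still between calls to the robot, and variables do not carry over. Pictures are saved under pics/ and viewed, at most 10 in all, crops included, and the job is handed in when it is done.

Besides the shell and the picture viewer there is one more tool, called after "Emit:" by a JSON object that holds its "method" and its "body". arm_command: Moves the arm, as the interface text tells. Its arguments: {"type":"object","properties":{"deltas":{"type":"array"},"fingers":{"type":"number"},"newtons":{"type":"number"}},"required":["deltas"]}

```bash
mkdir -p pics
cat > h.py <<'E'
import numpy as np, cv2
from cell import ctrl
def grab(n,f):
    d=ctrl.grab_frame(n); cv2.imwrite('pics/'+f,d['color'][:,:,::-1]); np.savez('pics/'+f+'.npz',**{k:np.array(v) for k,v in d.items()}); return d
def ray(d,u,v):
    R=np.array(d['R']);t=np.array(d['t']); c=-R.T@t
    return c,R.T@np.array([(u-d['cx'])/d['fx'],(v-d['cy'])/d['fy'],1.])
def onz(d,u,v,z):
    c,r=ray(d,u,v); return c+r*(z-c[2])/r[2]
def proj(d,X):
    p=np.array(d['R'])@np.array(X)+np.array(d['t']); return np.array([d['fx']*p[0]/p[2]+d['cx'],d['fy']*p[1]/p[2]+d['cy']])
def tri(d1,p1,d2,p2):
    c1,r1=ray(d1,*p1);c2,r2=ray(d2,*p2)
    s=np.linalg.lstsq(np.c_[r1,-r2],c2-c1,rcond=None)[0]
    a=c1+r1*s[0];b=c2+r2*s[1]; return (a+b)/2,np.linalg.norm(a-b)
E
python3 - <<'E'
from h import *
print(ctrl.get_state())
a=grab('scene','s0.png');b=grab('side','d0.png')
for d in(a,b): print(-np.array(d['R']).T@np.array(d['t']),np.array(d['R'])[2],d['fx'])
E
```

```text
{'t': 0.0, 'qpos': array([-1.41648881e+00,  4.94224151e-01,  1.34613358e+00,  1.60125649e-05,
        1.30248899e+00, -9.55331567e-02]), 'joint_vel': array([ 1.27839797e-03, -1.86373635e-03, -4.77188180e-05,  3.15556949e-03,
       -4.61812527e-04,  1.79388417e-03]), 'tau': array([-1.37409788e-03, -8.82169461e+01, -3.83871102e+01, -1.29973100e-04,
        1.02023224e-02,  3.99559958e-07]), 'ee_pos': array([ 0.15446376, -0.60524246,  0.23067395]), 'ee_rot': array([ 9.92207666e-01,  1.24593554e-01, -1.07089976e-05, -6.26991775e-04]), 'force': array([ 0.02295965, -0.12441059,  0.47633676]), 'ft_torque': array([ 0.02755009, -0.01576717,  0.05860251]), 'grasp_force': 0.0, 'gripper_width': 0.08523685253000259}
[1.19091407 0.58830372 0.81348459] [-0.54482657 -0.54406631 -0.63808766] 390.180259007781
[ 0.38448936 -0.85377055  0.82037774] [ 0.18676584  0.75598542 -0.62737912] 391.6680300411537
```

View pics/s0.png

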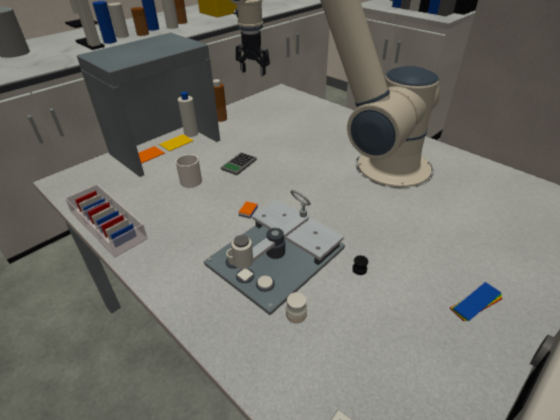

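View pics/d0.png

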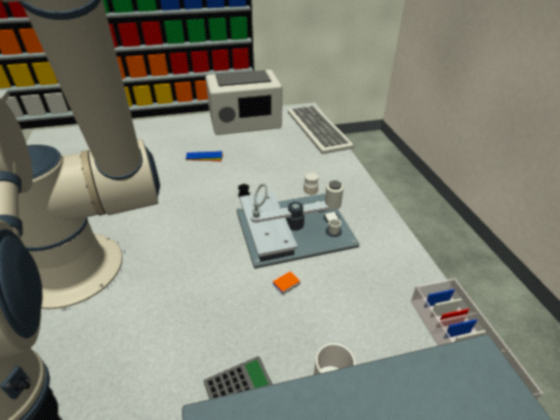

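Run:
```python
import cv2,numpy as np
a=cv2.imread('pics/s0.png')[175:325,195:355];b=cv2.imread('pics/d0.png')[170:270,225:365]
a=cv2.resize(a,(640,600),interpolation=3)[:, :];b=cv2.resize(b,None,fx=5,fy=5,interpolation=3)
cv2.imwrite('pics/s0c.png',a);cv2.imwrite('pics/d0c.png',b)
```

```text
(no output)
```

View pics/s0c.png

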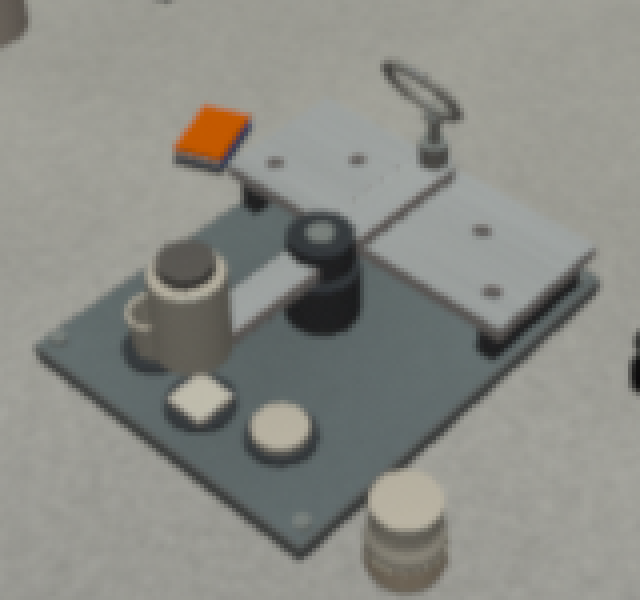

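View pics/d0c.png

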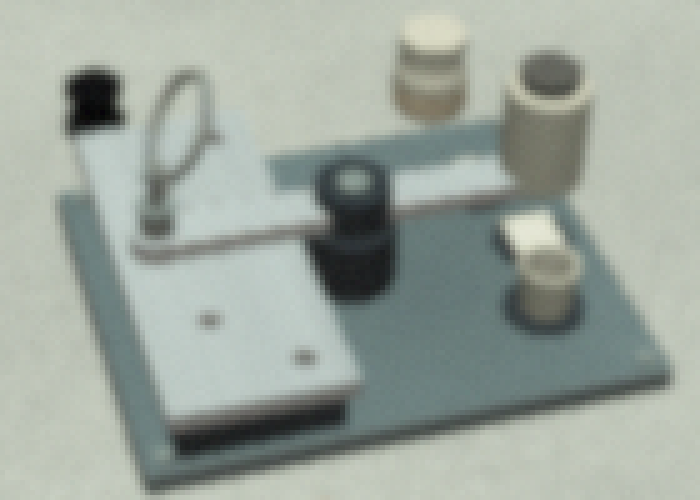

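Run:
```python
from h import *
L=lambda f:{k:(v if v.ndim else float(v)) for k,v in np.load('pics/'+f+'.npz').items()}
a=L('s0.png');b=L('d0.png')
P={}
for n,p,q,z in [('hub',(275.5,233),(295.4,206),.092),('head',(241.5,241.3),(335.2,185),.152),('ring',(300.5,197.8),(261,195.2),.154)]:
    X,e=tri(a,p,b,q);P[n]=X; print(n,X.round(4),round(e,4),onz(a,*p,z).round(4),onz(b,*q,z).round(4))
for n,p,z in [('disc',(265.2,281.3),.029),('tile',(245,274.5),.025)]: print(n,onz(a,*p,z).round(4))
v=P['head']-P['ring'];print(np.linalg.norm(v[:2]),np.degrees(np.arctan2(v[1],v[0])))
```

```text
hub [0.6474 0.0144 0.0904] 0.0027 [0.6472 0.0161 0.092 ] [0.6478 0.0115 0.092 ]
head [0.7681 0.0179 0.1448] 0.003 [0.7712 0.0246 0.152 ] [0.7651 0.0076 0.152 ]
ring [0.5436 0.0108 0.1519] 0.0035 [0.5436 0.0128 0.154 ] [0.5444 0.0064 0.154 ]
disc [0.7497 0.0789 0.029 ]
tile [0.7685 0.0203 0.025 ]
0.22452652805762485 1.8143098524148107
```

Emit:
{"method": "arm_command", "body": {"deltas": [{"tx": 20,"ty": 36,"tz": 15},{"tx": 20,"ty": 36,"tz": 15},{"tx": 20,"ty": 36,"tz": 15},{"tx": 20,"ty": 36,"tz": 15},{"tx": 20,"ty": 36,"tz": 15},{"tx": 20,"ty": 36,"tz": 15},{"tx": 20,"ty": 36,"tz": 5},{"tx": 20,"ty": 36,"tz": 5}], "fingers": 255, "newtons": 20}}

```text
$.deltas[0]: bad value
```

Emit:
{"method": "arm_command", "body": {"deltas": [{"tx": 20,"ty": 36,"twist": -0.03},{"tx": 20,"ty": 36,"twist": -0.03},{"tx": 20,"ty": 36,"twist": -0.03},{"tx": 20,"ty": 36,"twist": -0.03},{"tx": 20,"ty": 36,"twist": -0.03},{"tx": 20,"ty": 36,"twist": -0.03},{"tx": 20,"ty": 36,"twist": -0.03},{"tx": 20,"ty": 36,"twist": -0.03}]}}

```text
$.deltas[0]: bad value
```

Emit:
{"method": "arm_command", "body": {"deltas": [{"tx": 20,"ty": 36,"tz": 15,"twist": 0},{"tx": 20,"ty": 36,"tz": 15,"twist": 0},{"tx": 20,"ty": 36,"tz": 15,"twist": 0},{"tx": 20,"ty": 36,"tz": 15,"twist": 0},{"tx": 20,"ty": 36,"tz": 15,"twist": 0},{"tx": 20,"ty": 36,"tz": 15,"twist": 0},{"tx": 20,"ty": 36,"tz": 5,"twist": 0},{"tx": 20,"ty": 36,"tz": 5,"twist": 0}], "fingers": 255, "newtons": 20}}

```text
t: 0.9
ee_pos: [0.3149, -0.3161, 0.3316]
ee_rot: [0.992, 0.124, 0.0, 0.0]
force: [0.5, -0.0, -0.5]
gripper_width: 0.0002
grasp_force: 0.0
```

Emit:
{"method": "arm_command", "body": {"deltas": [{"tx": 20,"ty": 36,"tz": 0,"twist": -0.03},{"tx": 20,"ty": 36,"tz": 0,"twist": -0.03},{"tx": 20,"ty": 36,"tz": 0,"twist": -0.03},{"tx": 20,"ty": 36,"tz": 0,"twist": -0.03},{"tx": 20,"ty": 36,"tz": 0,"twist": -0.03},{"tx": 20,"ty": 36,"tz": 0,"twist": -0.03},{"tx": 20,"ty": 36,"tz": 0,"twist": -0.03},{"tx": 20,"ty": 36,"tz": 0,"twist": -0.03}]}}

```text
t: 1.7
ee_pos: [0.4749, -0.0278, 0.3312]
ee_rot: [1.0, 0.004, -0.0, 0.0]
force: [0.5, -1.0, 0.4]
gripper_width: -0.0001
grasp_force: 0.0
```

Emit:
{"method": "arm_command", "body": {"deltas": [{"tx": 50,"ty": 4,"tz": 0,"twist": 0},{"tx": 50,"ty": 4,"tz": 0,"twist": 0},{"tx": 50,"ty": 4,"tz": 0,"twist": 0},{"tx": 50,"ty": 4,"tz": 0,"twist": 0},{"tx": 50,"ty": 4,"tz": 0,"twist": 0},{"tx": 50,"ty": 4,"tz": 0,"twist": 0},{"tx": 50,"ty": 4,"tz": 0,"twist": 0},{"tx": 50,"ty": 4,"tz": 0,"twist": 0}]}}

```text
t: 2.5
ee_pos: [0.8542, 0.0006, 0.3309]
ee_rot: [1.0, 0.005, -0.001, -0.0]
force: [1.0, -0.3, 0.5]
gripper_width: -0.0001
grasp_force: 0.0
```

Emit:
{"method": "arm_command", "body": {"deltas": [{"tx": 50,"ty": 0,"tz": 0,"twist": 0},{"tx": 50,"ty": 0,"tz": 0,"twist": 0},{"tx": 50,"ty": 0,"tz": 0,"twist": 0},{"tx": 50,"ty": 0,"tz": 0,"twist": 0}]}}

```text
t: 2.9
ee_pos: [0.9362, 0.0002, 0.2799]
ee_rot: [0.999, 0.005, 0.053, 0.0]
force: [-0.3, 0.3, 0.7]
gripper_width: -0.0001
grasp_force: 0.0
```

```bash
python3 -c "
from h import *
s=ctrl.get_state();print(s['qpos'],s['ee_pos'],s['ee_rot'])"
```

```text
[-0.06607345  0.98516234  0.22131091  0.00744421  1.82865715  1.49720148] [9.36212357e-01 2.00152908e-04 2.79881313e-01] [9.98565295e-01 4.89465545e-03 5.33231950e-02 1.77753068e-04]
```

Emit:
{"method": "arm_command", "body": {"deltas": [{"tx": 45,"ty": 0,"tz": 20,"twist": 0},{"tx": 45,"ty": 0,"tz": 20,"twist": 0},{"tx": 45,"ty": 0,"tz": 20,"twist": 0},{"tx": 45,"ty": 0,"tz": 20,"twist": 0}]}}

```text
t: 3.3
ee_pos: [0.9751, 0.0001, 0.3061]
ee_rot: [0.992, 0.005, 0.123, 0.001]
force: [0.2, -0.3, 0.7]
gripper_width: 0.0003
grasp_force: 0.0
```

Emit:
{"method": "arm_command", "body": {"deltas": [{"tx": -50,"ty": 0,"tz": 0,"twist": 0}]}}

```text
t: 3.4
ee_pos: [0.9489, -0.0003, 0.3044]
ee_rot: [0.992, 0.005, 0.123, 0.001]
force: [1.1, -0.6, -0.7]
gripper_width: 0.0
grasp_force: 0.0
```

Emit:
{"method": "arm_command", "body": {"deltas": [{"tx": 45,"ty": 0,"tz": 22,"twist": 0},{"tx": 45,"ty": 0,"tz": 22,"twist": 0},{"tx": 45,"ty": 0,"tz": 22,"twist": 0},{"tx": 45,"ty": 0,"tz": 22,"twist": 0},{"tx": 45,"ty": 0,"tz": 22,"twist": 0},{"tx": 45,"ty": 0,"tz": 22,"twist": 0},{"tx": 45,"ty": 0,"tz": 22,"twist": 0},{"tx": 45,"ty": 0,"tz": 22,"twist": 0}]}}

```text
t: 4.2
ee_pos: [1.0429, -0.0001, 0.365]
ee_rot: [0.969, 0.005, 0.249, 0.001]
force: [0.4, -0.2, 0.2]
gripper_width: -0.0
grasp_force: 0.0
```

Emit:
{"method": "arm_command", "body": {"deltas": [{"tx": 45,"ty": 0,"tz": 22,"twist": 0},{"tx": 45,"ty": 0,"tz": 22,"twist": 0},{"tx": 45,"ty": 0,"tz": 22,"twist": 0},{"tx": 45,"ty": 0,"tz": 22,"twist": 0},{"tx": 45,"ty": 0,"tz": 22,"twist": 0},{"tx": 45,"ty": 0,"tz": 22,"twist": 0},{"tx": 45,"ty": 0,"tz": 22,"twist": 0},{"tx": 45,"ty": 0,"tz": 22,"twist": 0}]}}

```text
t: 5.0
ee_pos: [1.1178, -0.0, 0.4136]
ee_rot: [0.926, 0.005, 0.377, 0.002]
force: [1.0, 0.7, 0.0]
gripper_width: 0.0002
grasp_force: 0.0
```

Emit:
{"method": "arm_command", "body": {"deltas": [{"tx": -40,"ty": 1,"tz": 0,"twist": 0},{"tx": -45,"ty": 2,"tz": -5,"twist": 0},{"tx": -45,"ty": 2,"tz": -5,"twist": 0},{"tx": -45,"ty": 2,"tz": -5,"twist": 0},{"tx": -45,"ty": 2,"tz": -5,"twist": 0},{"tx": -45,"ty": 2,"tz": -5,"twist": 0},{"tx": -45,"ty": 0,"tz": -5,"twist": 0},{"tx": -45,"ty": 0,"tz": -5,"twist": 0}]}}

```text
t: 5.8
ee_pos: [0.7851, 0.0102, 0.38]
ee_rot: [0.926, 0.005, 0.377, 0.002]
force: [0.2, 0.0, -0.4]
gripper_width: -0.0001
grasp_force: 0.0
```

Emit:
{"method": "arm_command", "body": {"deltas": [{"tx": -44,"ty": 0,"tz": -8,"twist": 0},{"tx": -44,"ty": 0,"tz": -8,"twist": 0},{"tx": -44,"ty": 0,"tz": -12,"twist": 0},{"tx": -44,"ty": 0,"tz": -15,"twist": 0},{"tx": -44,"ty": 0,"tz": -15,"twist": 0},{"tx": -44,"ty": 0,"tz": -15,"twist": 0},{"tx": -44,"ty": 0,"tz": -15,"twist": 0},{"tx": 0,"ty": 0,"tz": -45,"twist": 0}]}}

```text
t: 6.6
ee_pos: [0.4798, 0.017, 0.2827]
ee_rot: [0.926, 0.009, 0.379, -0.007]
force: [1.6, 1.3, 0.3]
gripper_width: -0.0001
grasp_force: 0.0
```

Run:
```python
from h import *
s=ctrl.get_state();print(s['ee_pos'],s['ee_rot'],s['qpos'])
a=grab('scene','s1.png');b=grab('side','d1.png');w=grab('wrist','w1.png')
A=cv2.resize(cv2.imread('pics/s1.png')[150:250,240:340],(400,400),interpolation=3)
B=cv2.resize(cv2.imread('pics/d1.png')[140:240,205:305],(400,400),interpolation=3)
cv2.imwrite('pics/m1.png',np.hstack([A,B]))
```

```text
[0.47984099 0.01702868 0.28273514] [ 0.92552671  0.00917156  0.37850763 -0.00694002] [-0.20314337  0.01697043  2.22499826  0.8742287   0.21108098  0.54954138]
```

View pics/m1.png

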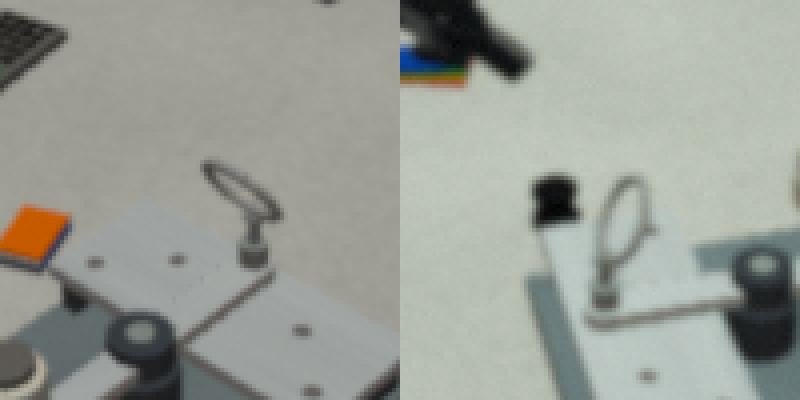

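View pics/w1.png

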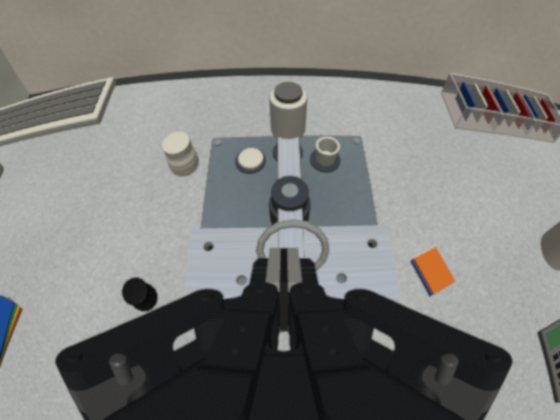

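Run:
```python
from h import *
from scipy.optimize import least_squares,fsolve
from scipy.spatial.transform import Rotation as Ro
S=[(.4942,1.3461,1.3025,.6246,.2307),(.98516,.2213,1.82866,.9362,.2799),(.01697,2.2250,2.365-.01697-2.225,.480,.2827)]
def fk(p,q2,q3,th): return (p[0]*np.sin(q2)+p[1]*np.sin(q2+q3)+p[2]*np.sin(th), p[3]+p[0]*np.cos(q2)+p[1]*np.cos(q2+q3)+p[2]*np.cos(th))
f=lambda p:np.concatenate([np.array(fk(p,a,b,a+b+c))-(r,z) for a,b,c,r,z in S])
o=least_squares(f,[.45,.45,.25,.4]);p=o.x;print(p,o.fun)
for tilt in (30,36,44,50):
  for r,z in ((.48,.22),(.545,.16),(.565,.14),(.565,.175),(.56,.2)):
    th=np.pi-np.radians(tilt)
    q=fsolve(lambda q:np.array(fk(p,q[0],q[1],th))-(r,z),[.3,2.0]); print(tilt,r,z,q.round(2),'q5',round(th-q.sum(),3))
d=np.load('pics/w1.png.npz');M=d['mount'];s=ctrl.get_state();R=Ro.from_quat(s['ee_rot']).as_matrix()
print('axis',R[:,2],'xax',R[:,0])
for u,v in((293,247),(257,247),(328,247),(291,190)):
    x,y=u-d['cx'],v-d['cy'];rr=np.hypot(x,y);a=rr/d['fx'];c=np.array([x/rr*np.sin(a),y/rr*np.sin(a),np.cos(a)])
    o_=s['ee_pos']+R@M[:3,3];g=R@M[:3,:3]@c
    print((u,v),'x=.5425:',(o_+g*(.5425-o_[0])/g[0]).round(4),'z=.092',(o_+g*(.092-o_[2])/g[2]).round(4))
```

```text
[0.65570567 0.35878343 0.27499781 0.04447281] [ 0.03191971  0.02049748 -0.02530327 -0.01859464  0.00482037 -0.00190284]
30 0.48 0.22 [0.11 2.18] q5 0.322
30 0.545 0.16 [0.28 2.18] q5 0.165
30 0.565 0.14 [0.33 2.17] q5 0.121
30 0.565 0.175 [0.28 2.11] q5 0.231
30 0.56 0.2 [0.24 2.07] q5 0.304
36 0.48 0.22 [0.1  2.26] q5 0.154
36 0.545 0.16 [0.27 2.26] q5 -0.015
36 0.565 0.14 [0.33 2.25] q5 -0.062
36 0.565 0.175 [0.27 2.19] q5 0.054
36 0.56 0.2 [0.23 2.15] q5 0.132
44 0.48 0.22 [0.1  2.37] q5 -0.089
44 0.545 0.16 [0.28 2.36] q5 -0.275
44 0.565 0.14 [0.34 2.36] q5 -0.325
44 0.565 0.175 [0.28 2.29] q5 -0.198
44 0.56 0.2 [0.23 2.26] q5 -0.114
50 0.48 0.22 [0.11 2.45] q5 -0.289
50 0.545 0.16 [0.31 2.45] q5 -0.487
50 0.565 0.14 [0.37 2.44] q5 -0.54
50 0.565 0.175 [0.3  2.37] q5 -0.402
50 0.56 0.2 [0.24 2.34] q5 -0.312
axis [ 0.7017488   0.0196213  -0.71215421] xax [0.7120985  0.0109172  0.70199469]
(293, 247) x=.5425: [0.5425 0.01   0.1672] z=.092 [0.5733 0.0087 0.092 ]
(257, 247) x=.5425: [0.5425 0.042  0.1656] z=.092 [0.5725 0.0495 0.092 ]
(328, 247) x=.5425: [ 0.5425 -0.0211  0.1681] z=.092 [ 0.5737 -0.0313  0.092 ]
(291, 190) x=.5425: [0.5425 0.0131 0.2612] z=.092 [0.6495 0.0117 0.092 ]
```

Emit:
{"method": "arm_command", "body": {"deltas": [{"tx": 0,"ty": -2,"tz": -15,"twist": 0},{"tx": 0,"ty": -2,"tz": -15,"twist": 0},{"tx": 0,"ty": -2,"tz": -15,"twist": 0},{"tx": 0,"ty": -2,"tz": -15,"twist": 0}]}}

```text
t: 7.15
ee_pos: [0.487, 0.0154, 0.2479]
ee_rot: [0.925, 0.012, 0.38, -0.012]
force: [-0.6, -0.8, -0.3]
gripper_width: -0.0001
grasp_force: 0.0
```

```bash
cat > st.py <<'E'
from h import *
from scipy.spatial.transform import Rotation as Ro
s=ctrl.get_state();R=Ro.from_quat(s['ee_rot']).as_matrix()
print(s['t'],s['ee_pos'].round(4),'q',s['qpos'].round(3),'axis',R[:,2].round(3),'y',R[:,1].round(3),'F',s['force'].round(1))
E
python3 st.py
```

```text
7.15 [0.487  0.0154 0.2479] q [-0.221  0.12   2.28   1.681  0.188 -0.284] axis [ 0.703  0.032 -0.71 ] y [ 0.032 -0.999 -0.014] F [-0.6 -0.8 -0.3]
```

Emit:
{"method": "arm_command", "body": {"deltas": [{"tx": 0,"ty": -2,"tz": -10,"twist": 0},{"tx": 0,"ty": -2,"tz": -10,"twist": 0},{"tx": 0,"ty": -2,"tz": -10,"twist": 0},{"tx": 0,"ty": -1,"tz": -10,"twist": 0}]}}

```text
t: 7.55
ee_pos: [0.4873, 0.009, 0.2086]
ee_rot: [0.925, 0.012, 0.381, -0.013]
force: [-0.3, 0.3, -0.5]
gripper_width: -0.0001
grasp_force: 0.0
```

```bash
python3 st.py
```

```text
7.55 [0.4873 0.009  0.2086] q [-0.248  0.243  2.348  2.348  0.292 -0.99 ] axis [ 0.703  0.034 -0.71 ] y [ 0.033 -0.999 -0.015] F [-0.3  0.3 -0.5]
```

Emit:
{"method": "arm_command", "body": {"deltas": [{"tx": 14,"ty": 1,"tz": -14,"twist": 0},{"tx": 14,"ty": 0,"tz": -14,"twist": 0},{"tx": 14,"ty": 1,"tz": -14,"twist": 0},{"tx": 14,"ty": 0,"tz": -14,"twist": 0},{"tx": 7,"ty": 0,"tz": -7,"twist": 0},{"tx": 0,"ty": 0,"tz": 0,"twist": 0}]}}

```text
t: 8.15
ee_pos: [0.5499, 0.0115, 0.1446]
ee_rot: [0.925, 0.012, 0.38, -0.014]
force: [-0.9, -0.2, -0.2]
gripper_width: -0.0002
grasp_force: 0.0
```

```bash
python3 st.py
python3 - <<'E'
from h import *
a=grab('scene','s2.png');b=grab('side','d2.png')
A=cv2.resize(cv2.imread('pics/s2.png')[150:250,240:340],(400,400),interpolation=3)
B=cv2.resize(cv2.imread('pics/d2.png')[140:240,205:305],(400,400),interpolation=3)
cv2.imwrite('pics/m2.png',np.hstack([A,B]))
E
```

```text
8.15 [0.5499 0.0115 0.1446] q [-0.191  0.487  2.283  2.724  0.425 -1.337] axis [ 0.702  0.035 -0.712] y [ 0.033 -0.999 -0.016] F [-0.9 -0.2 -0.2]
```

View pics/m2.png

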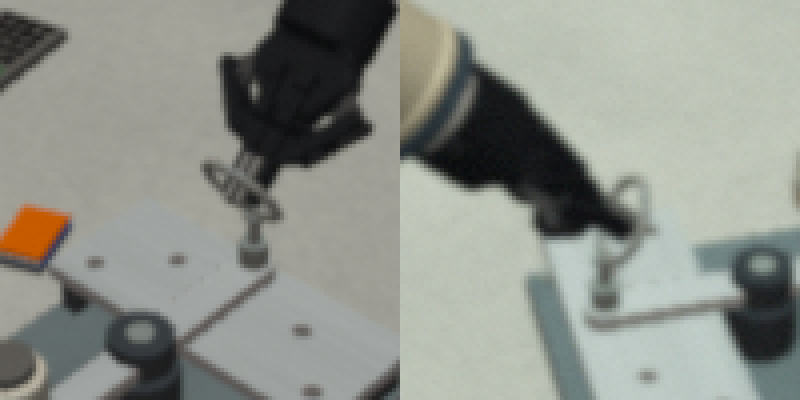

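Emit:
{"method": "arm_command", "body": {"deltas": [{"tx": 6,"ty": 0,"tz": -6,"twist": 0},{"tx": 5,"ty": 0,"tz": -5,"twist": 0},{"tx": 0,"ty": 0,"tz": 8,"twist": 0},{"tx": 0,"ty": 0,"tz": 6,"twist": 0},{"tx": 0,"ty": 0,"tz": 4,"twist": 0},{"tx": 0,"ty": 0,"tz": 0,"twist": 0}]}}

```text
t: 8.85
ee_pos: [0.5595, 0.0109, 0.1528]
ee_rot: [0.925, 0.012, 0.38, -0.013]
force: [-0.1, 0.2, -0.2]
gripper_width: -0.0002
grasp_force: 0.0
```

Emit:
{"method": "arm_command", "body": {"deltas": [{"tx": 0,"ty": 0,"tz": 3,"twist": 0},{"tx": 0,"ty": 0,"tz": 3,"twist": 0},{"tx": 0,"ty": 0,"tz": 0,"twist": 0}]}}

```text
t: 9.15
ee_pos: [0.5593, 0.0109, 0.158]
ee_rot: [0.925, 0.012, 0.379, -0.013]
force: [-0.7, -0.1, -0.3]
gripper_width: -0.0002
grasp_force: 0.2
```

Emit:
{"method": "arm_command", "body": {"deltas": [{"tx": 0,"ty": 0,"tz": 3,"twist": 0},{"tx": 0,"ty": 0,"tz": 3,"twist": 0},{"tx": 0,"ty": 0,"tz": 0,"twist": 0}]}}

```text
t: 9.45
ee_pos: [0.559, 0.0109, 0.1636]
ee_rot: [0.925, 0.012, 0.379, -0.013]
force: [-2.3, 0.0, -5.9]
gripper_width: 0.0
grasp_force: 2.7
```

Emit:
{"method": "arm_command", "body": {"deltas": [{"tx": 0,"ty": 0,"tz": 3,"twist": 0},{"tx": 0,"ty": 0,"tz": 3,"twist": 0},{"tx": 0,"ty": 0,"tz": 3,"twist": 0},{"tx": 0,"ty": 0,"tz": 3,"twist": 0},{"tx": 0,"ty": 0,"tz": 3,"twist": 0},{"tx": 0,"ty": 0,"tz": 3,"twist": 0},{"tx": 0,"ty": 0,"tz": 0,"twist": 0}]}}

```text
t: 10.15
ee_pos: [0.5592, 0.0109, 0.1819]
ee_rot: [0.925, 0.012, 0.379, -0.013]
force: [-4.5, -0.1, -7.5]
gripper_width: -0.0
grasp_force: 4.4
```

```bash
python3 st.py
python3 - <<'E'
from h import *
a=grab('scene','s3.png');b=grab('side','d3.png')
A=cv2.resize(cv2.imread('pics/s3.png')[150:250,240:340],(400,400),interpolation=3)
B=cv2.resize(cv2.imread('pics/d3.png')[140:240,205:305],(400,400),interpolation=3)
cv2.imwrite('pics/m3.png',np.hstack([A,B]))
E
```

```text
10.15 [0.5592 0.0109 0.1819] q [-0.185  0.38   2.22   2.506  0.274 -1.098] axis [ 0.701  0.032 -0.712] y [ 0.031 -0.999 -0.015] F [-4.5 -0.1 -7.5]
```

View pics/m3.png

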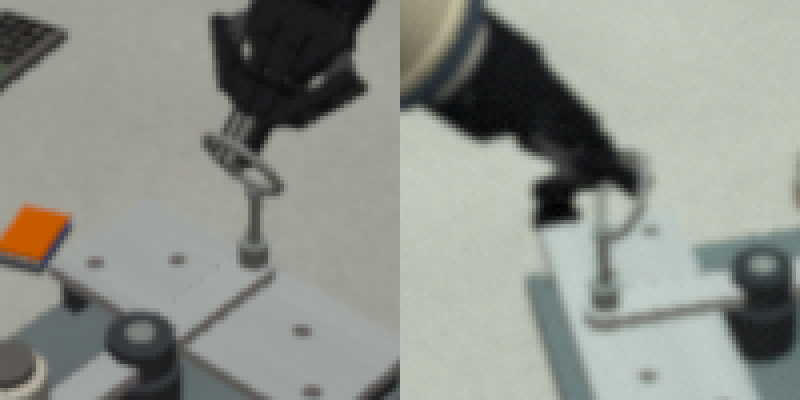

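Emit:
{"method": "arm_command", "body": {"deltas": [{"tx": 0.5,"ty": -3.3,"tz": 0,"twist": 0.037},{"tx": 0,"ty": -3.3,"tz": 0,"twist": 0.038},{"tx": 0.5,"ty": -3.3,"tz": 0,"twist": 0.037},{"tx": 0.5,"ty": -3.3,"tz": 0,"twist": 0.038},{"tx": 0.7,"ty": -3.2,"tz": 0,"twist": 0.037},{"tx": 0.8,"ty": -3.3,"tz": 0,"twist": 0.038}]}}

```text
t: 10.85
ee_pos: [0.562, -0.0086, 0.1813]
ee_rot: [0.918, 0.116, 0.375, -0.056]
force: [-4.4, 1.2, -7.6]
gripper_width: 0.0002
grasp_force: 4.3
```

```bash
python3 st.py
```

```text
10.85 [ 0.562  -0.0086  0.1813] q [-0.387  0.395  2.176  1.756  0.454 -0.69 ] axis [ 0.675  0.19  -0.713] y [ 0.256 -0.967 -0.015] F [-4.4  1.2 -7.6]
```

Emit:
{"method": "arm_command", "body": {"deltas": [{"tx": 0.9,"ty": -3.2,"tz": 0,"twist": 0.037},{"tx": 1,"ty": -3.1,"tz": 0,"twist": 0.038},{"tx": 1.1,"ty": -3.1,"tz": 0,"twist": 0.037},{"tx": 1.2,"ty": -3.1,"tz": 0,"twist": 0.038},{"tx": 1.4,"ty": -3,"tz": 0,"twist": 0.037},{"tx": 1.4,"ty": -2.9,"tz": 0,"twist": 0.038}]}}

```text
t: 11.45
ee_pos: [0.5692, -0.0272, 0.1815]
ee_rot: [0.899, 0.219, 0.366, -0.098]
force: [-3.8, -0.5, -7.9]
gripper_width: 0.0001
grasp_force: 4.2
```

```bash
python3 st.py
python3 - <<'E'
from h import *
a=grab('scene','s4.png');b=grab('side','d4.png')
A=cv2.resize(cv2.imread('pics/s4.png')[175:300,215:340],(400,400),interpolation=3)
B=cv2.resize(cv2.imread('pics/d4.png')[150:260,240:350],(400,400),interpolation=3)
cv2.imwrite('pics/m4.png',np.hstack([A,B]))
E
```

```text
11.45 [ 0.5692 -0.0272  0.1815] q [-0.522  0.43   2.071  1.354  0.66  -0.567] axis [ 0.616  0.336 -0.712] y [ 0.465 -0.885 -0.015] F [-3.8 -0.5 -7.9]
```

View pics/m4.png

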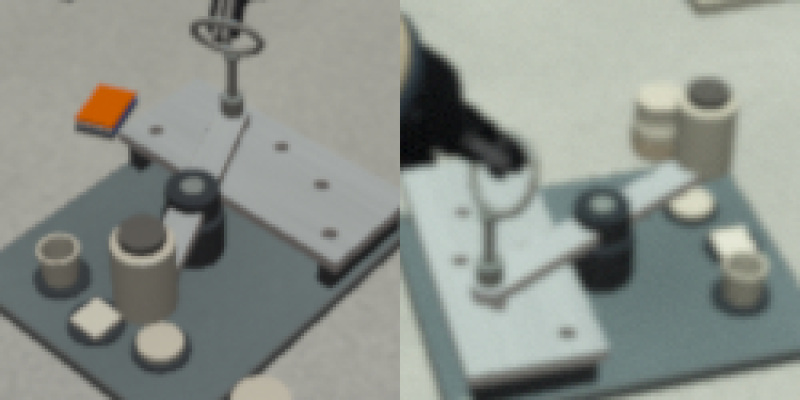

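Emit:
{"method": "arm_command", "body": {"deltas": [{"tx": 1.6,"ty": -2.9,"tz": 0,"twist": 0.037},{"tx": 1.7,"ty": -2.9,"tz": 0,"twist": 0.038},{"tx": 0,"ty": 0,"tz": 0,"twist": 0}]}}

```text
t: 11.85
ee_pos: [0.5733, -0.0339, 0.1816]
ee_rot: [0.89, 0.252, 0.363, -0.111]
force: [-4.8, -5.1, -7.6]
gripper_width: 0.0
grasp_force: 4.9
```

```bash
python3 st.py
cat > hd.py <<'E'
from h import *
L=lambda f:{k:(v if v.ndim else float(v)) for k,v in np.load('pics/'+f+'.npz').items()}
def cap(d,u,v,r=11):
    # dark cap centroid near guess; white rim surrounds it
    g=cv2.cvtColor(d['color'],cv2.COLOR_RGB2GRAY).astype(float);u0,v0=int(round(u)),int(round(v))
    w=g[v0-r:v0+r+1,u0-r:u0+r+1]; m=(w<g[v0-1:v0+2,u0-1:u0+2].mean()+18).astype(np.uint8)
    n,l,st,c=cv2.connectedComponentsWithStats(m); k=l[r,r]
    return (c[k]+[u0-r,v0-r]), st[k,4]
import sys
E
python3 - <<'E'
from hd import *
a=grab('scene','s5.png');b=grab('side','d5.png')
H=np.array([.6474,.0135])
for A,B,p,q in [(L('s0.png'),L('d0.png'),(241.5,241.3),(335.2,185)),(L('s4.png'),L('d4.png'),(259.1,248.4),(324.7,175.3)),(a,b,(262,249),(323,173))]:
    p1,n1=cap(A,*p);q1,n2=cap(B,*q);X,e=tri(A,p1,B,q1);v=X[:2]-H
    print(p1.round(1),n1,q1.round(1),n2,X.round(4),round(e,4),np.degrees(np.arctan2(v[1],v[0])).round(2),np.linalg.norm(v).round(4))
E
```

```text
11.85 [ 0.5733 -0.0339  0.1816] q [-0.552  0.447  2.025  1.258  0.728 -0.55 ] axis [ 0.59   0.38  -0.712] y [ 0.53  -0.848 -0.014] F [-4.8 -5.1 -7.6]
[243.6 241.8] 285 [334.6 184.8] 67 [0.7661 0.0215 0.1436] 0.0056 3.85 0.119
[258.1 244.2] 304 [324.5 175.7] 62 [0.7502 0.0611 0.1515] 0.0009 24.85 0.1133
[261. 248.] 379 [322.2 174.5] 65 [0.7492 0.073  0.1472] 0.0034 30.31 0.1179
```

Run:
```python
from hd import *
for f,q in (('d0.png',(335.2,185)),('d4.png',(324.7,175.3)),('d5.png',(322.2,174.5))):
    B=L(f);c,n=cap(B,*q);X=onz(B,*c,.152);v=X[:2]-[.6478,.0115];print(X,np.degrees(np.arctan2(v[1],v[0])),np.linalg.norm(v))
```

```text
[0.76357887 0.00884666 0.152     ] -1.312837207912667 0.11580926697475803
[0.75022976 0.06002315 0.152     ] 25.347906951700363 0.11334175171326337
[0.74519884 0.06754536 0.152     ] 29.917037791843626 0.11237266689087633
```

Emit:
{"method": "arm_command", "body": {"deltas": [{"tx": 0,"ty": 0,"tz": -3,"twist": 0},{"tx": 0,"ty": 0,"tz": -3,"twist": 0},{"tx": 0,"ty": 0,"tz": -3,"twist": 0},{"tx": 0,"ty": 0,"tz": -2,"twist": 0},{"tx": 0,"ty": 0,"tz": 0,"twist": 0}]}}

```text
t: 12.45
ee_pos: [0.5729, -0.0333, 0.1704]
ee_rot: [0.89, 0.252, 0.363, -0.111]
force: [-4.4, -4.3, -6.4]
gripper_width: -0.0004
grasp_force: 4.5
```

Emit:
{"method": "arm_command", "body": {"deltas": [{"tx": 0,"ty": 0,"tz": -3,"twist": 0},{"tx": 0,"ty": 0,"tz": -3,"twist": 0},{"tx": 0,"ty": 0,"tz": 0,"twist": 0}]}}

```text
t: 12.75
ee_pos: [0.5729, -0.0333, 0.1644]
ee_rot: [0.89, 0.252, 0.363, -0.111]
force: [-3.9, -4.6, -5.6]
gripper_width: -0.0001
grasp_force: 4.3
```

Emit:
{"method": "arm_command", "body": {"deltas": [{"tx": 0,"ty": 0,"tz": -3,"twist": 0},{"tx": 0,"ty": 0,"tz": -4,"twist": 0},{"tx": 0,"ty": 0,"tz": 0,"twist": 0}]}}

```text
t: 13.05
ee_pos: [0.5733, -0.0331, 0.1579]
ee_rot: [0.89, 0.252, 0.363, -0.111]
force: [-0.2, 0.6, -2.4]
gripper_width: 0.0002
grasp_force: 1.0
```

```bash
python3 st.py
python3 - <<'E'
from h import *
a=grab('scene','s6.png');b=grab('side','d6.png')
A=cv2.resize(cv2.imread('pics/s6.png')[175:300,215:340],(400,400),interpolation=3)
B=cv2.resize(cv2.imread('pics/d6.png')[150:260,240:350],(400,400),interpolation=3)
cv2.imwrite('pics/m6.png',np.hstack([A,B]))
E
```

```text
13.05 [ 0.5733 -0.0331  0.1579] q [-0.551  0.499  2.047  1.342  0.708 -0.659] axis [ 0.591  0.38  -0.711] y [ 0.528 -0.849 -0.015] F [-0.2  0.6 -2.4]
```

Emit:
{"method": "arm_command", "body": {"deltas": [{"tx": 0,"ty": 0,"tz": -4,"twist": 0},{"tx": 0,"ty": 0,"tz": -6,"twist": 0},{"tx": 0,"ty": 0,"tz": -6,"twist": 0},{"tx": 0,"ty": 0,"tz": -4,"twist": 0},{"tx": 0,"ty": 0,"tz": 0,"twist": 0}]}}

```text
t: 13.65
ee_pos: [0.5725, -0.0329, 0.1369]
ee_rot: [0.891, 0.251, 0.362, -0.111]
force: [0.7, 0.1, 0.7]
gripper_width: 0.0004
grasp_force: 0.0
```

Emit:
{"method": "arm_command", "body": {"deltas": [{"tx": -3,"ty": -2,"tz": 3.6,"twist": 0},{"tx": -3,"ty": -2,"tz": 3.6,"twist": 0}]}}

```text
t: 13.85
ee_pos: [0.5665, -0.037, 0.1452]
ee_rot: [0.89, 0.252, 0.363, -0.111]
force: [0.0, -0.6, -0.1]
gripper_width: 0.0001
grasp_force: 0.0
```

Free of contact; withdraw along the finger axis.

Emit:
{"method": "arm_command", "body": {"deltas": [{"tx": -6,"ty": -4,"tz": 7,"twist": 0},{"tx": -9,"ty": -6,"tz": 11,"twist": 0},{"tx": -9,"ty": -6,"tz": 11,"twist": 0},{"tx": -12,"ty": -8,"tz": 14,"twist": 0},{"tx": -12,"ty": -8,"tz": 14,"twist": 0},{"tx": -12,"ty": -8,"tz": 15,"twist": 0},{"tx": -12,"ty": -8,"tz": 15,"twist": 0},{"tx": 0,"ty": 0,"tz": 0,"twist": 0}]}}

```text
t: 14.65
ee_pos: [0.4939, -0.0863, 0.2336]
ee_rot: [0.891, 0.251, 0.363, -0.109]
force: [0.3, 0.2, -0.1]
gripper_width: -0.0002
grasp_force: 0.0
```

```bash
python3 st.py
python3 - <<'E'
from h import *
a=grab('scene','s7.png');b=grab('side','d7.png')
A=cv2.resize(cv2.imread('pics/s7.png')[165:290,215:340],(400,400),interpolation=3)
B=cv2.resize(cv2.imread('pics/d7.png')[150:260,240:350],(400,400),interpolation=3)
cv2.imwrite('pics/m7.png',np.hstack([A,B]))
E
```

```text
14.65 [ 0.4939 -0.0863  0.2336] q [-0.789  0.292  2.067  1.047  0.914 -0.499] axis [ 0.592  0.377 -0.712] y [ 0.527 -0.85  -0.012] F [ 0.3  0.2 -0.1]
```

View pics/m7.png

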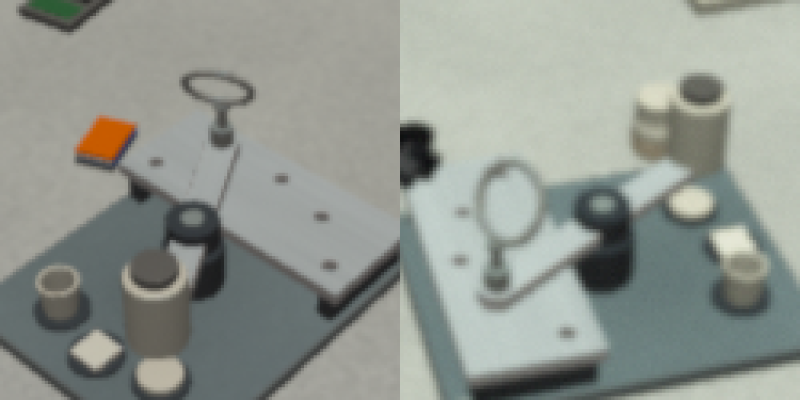

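Run:
```python
from hd import *
B=L('d7.png');c,n=cap(B,240+302/3.636,150+88/3.636);X=onz(B,*c,.152);v=X[:2]-[.6478,.0115];print(c,X,np.degrees(np.arctan2(v[1],v[0]))+1.31)
D=onz(B,240+290/3.636,150+201/3.636,.029);h0=X-D;print('disc',D,'offset',h0[:2])
r=L('d7.png');print('ring stem check',proj(r,[.558,-.041,.154]))
```

```text
[322.47619048 174.55555556] [0.74618895 0.06736291 0.152     ] 30.896883473242568
disc [0.7481618  0.07188209 0.029     ] offset [-0.00197286 -0.00451918]
ring stem check [269.41664255 204.80688997]
```

Arm angle is about 30–31°, the pin is seated, and the hand is clear, so I'm handing in.

```bash
python3 -c "
from cell import ctrl
print(ctrl.hand_in())"
```

```text
the job is handed in; nothing more can be done
None
```

I drew the index pin by its ring with a fingertip, swung the arm one hole so the measuring head is over the disc, let the pin down home, withdrew the hand clear and handed the job in at about 15 s; my last images put the swing at about 31° and the head about 5 mm from the disc centre, and the hand-in gave no verdict.

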